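# Swap the transport spacer of a battery housing for its cell blocks and clamp them

### The job

Build up the battery housing: back its clamp off by turning the knob to the open line, lift out the wooden transport spacer and lay it flat on the bench clear of the housing, then fit every cell block that lies on the bench into the housing so that all of them sit flat on its floor, lug up. When all are in, turn the knob to the clamped line so that the plate holds the blocks, let go of everything, and leave the other things on the bench where they are.

Things in the scene. Friction and masses are not known exactly. Their poses are not given: they have to be found in the camera images.
- block_long: long cell block: two cells end to end in a black frame, 144 (x) x 36 (y) x 36 mm. Grey cells lie along x in a black frame; a black lifting lug, 18 (x) x 26 (y) mm, 30 mm tall (36 to 66 mm above the underside), stands centred on top: pinch it along x, so that the fingers stay over the block itself. Origin: centre of the underside; x along the cells, z up. About 0.32 kg.
- block_triple: triple cell block: three cells side by side, 72 (x) x 108 (y) x 36 mm. Grey cells lie along x in a black frame; a black lifting lug, 18 (x) x 26 (y) mm, 30 mm tall (36 to 66 mm above the underside), stands centred on top: pinch it along x, so that the fingers stay over the block itself. Origin: centre of the underside; x along the cells, z up. About 0.46 kg.
- block_double: double cell block: two cells side by side, 72 (x) x 72 (y) x 36 mm. Grey cells lie along x in a black frame; a black lifting lug, 18 (x) x 26 (y) mm, 30 mm tall (36 to 66 mm above the underside), stands centred on top: pinch it along x, so that the fingers stay over the block itself. Origin: centre of the underside; x along the cells, z up. About 0.32 kg.
- block_single_a: single cell block: one cell in a frame, 72 (x) x 36 (y) x 36 mm. Grey cells lie along x in a black frame; a black lifting lug, 18 (x) x 26 (y) mm, 30 mm tall (36 to 66 mm above the underside), stands centred on top: pinch it along x, so that the fingers stay over the block itself. Origin: centre of the underside; x along the cells, z up. About 0.17 kg; may be absent.
- block_single_b: single cell block, the same as block_single_a. Grey cells lie along x in a black frame; a black lifting lug, 18 (x) x 26 (y) mm, 30 mm tall (36 to 66 mm above the underside), stands centred on top: pinch it along x, so that the fingers stay over the block itself. Origin: centre of the underside; x along the cells, z up. About 0.17 kg; may be absent.
- block_single_c: single cell block, the same as block_single_a. Grey cells lie along x in a black frame; a black lifting lug, 18 (x) x 26 (y) mm, 30 mm tall (36 to 66 mm above the underside), stands centred on top: pinch it along x, so that the fingers stay over the block itself. Origin: centre of the underside; x along the cells, z up. About 0.17 kg; may be absent.
- housing: Open aluminium battery housing (plain tray) with a clamp head, fixed to the bench; yaw varies. Origin: on the bench under the centre of the cavity. Cavity: 154 mm in x (-77 to +77), in y from the fixed end wall at -96.5 mm to the clamp plate; floor 4 mm and rim 38 mm above the bench, walls 4 mm with an 11 mm flange outside. A block on the floor reaches 40 mm, its lug 70 mm
- plate_face (a point): middle of the clamp plate's pressing face, which closes the cavity at its +y end: at y = +96.5 mm (cavity 193 mm long) when open, at +85.5 mm (182 mm) when clamped. All six blocks just fill the cavity with 10 to 13 mm to spare each way while the clamp is open
- clamp_knob (a joint): Clamp knob, rad: 0 = pointer on the open line (stop at -0.03), 1.571 = on the clamped line, end stop 1.95; grows clockwise seen from above. A cam moves the plate 7 mm per rad towards the fixed end wall. Stays where left (friction 0.05 N m). Black, 50 mm skirt; bar grip on top 13 mm wide, 48 mm long, 50 to 78 mm above the bench, with a white pointer line on one half; pinch the bar across its 13 mm
- knob_axis (a point): on the knob's upright axis, 66 mm above the bench, in the middle of the bar grip; its axes are the housing's and do not turn. The clamp head under the knob is a grey block 78 x 58 mm, 40 mm tall, 150 mm from the housing's origin along its +y
- pointer (a point): outer end of the white pointer line on top of the bar grip, 24 mm from the knob's axis; the bar runs from here through the axis. Its own y axis points outwards along the bar
- open_mark (a point): the open line: the thick black line on the dial at the side away from the cavity (housing +y), 32 mm from the knob's axis
- clamped_mark (a point): the clamped line: the other thick black line on the dial, 90 degrees clockwise from the open line (housing +x), 32 mm from the knob's axis; thin ticks every 15 degrees lie between the two
- spacer: transport spacer: planed wooden bar 40 (x) x 176 (y) x 30 mm, 0.13 kg, lying lengthwise in the empty housing at the start (top 34 mm above the bench, 25 mm or more free on both sides); grasp it across its 40 mm. Origin: centre of the underside. The bench just beyond the housing's fixed end wall (housing -y, at least 9 cm) is free to lay it on
- flux_tin: Bystander: small round flux tin, 51 mm across, 21 mm tall; origin at the centre of its underside
- spare_cell: Bystander: spare cell standing upright, 32 mm across, 72 mm tall; origin at the centre of its underside
- tape_roll: Bystander: roll of tape lying flat, 86 mm across, 12 mm tall; origin at the centre of its underside
- bms: Bystander: protection board lying flat, 97x64x9 mm; origin at the centre of its underside
Mind the look-alikes: they are no part of the job. What is shaped like the block_double but turquoise or yellow is not meant.

How it is judged:
By the outcome, as a careful person would: the job done as asked, in the order asked, and still so for the second after the job is handed in, with the robot touching nothing.
Of block_single_a, block_single_b, block_single_c only 1 to 3 are there at a start; the rules pass over those that are not, and their reading is None.
At some moment in a run one of block_long, block_triple, block_double, block_single_a, block_single_b, block_single_c may be knocked a few centimetres aside while the robot is not near it.
It also fails if it takes over 210 s, if anything falls off the work surface, if the arm or the gripper's body presses on something with over 40 N, if the wrist force passes 120 N, or if a joint passes its speed limit or range.

### The arm

A 6-joint arm with a two-finger parallel gripper is mounted at the origin on a cart in front of the work surface, level with it; the furniture and walls round the work are solid. World frame = base frame: x ahead of the robot, y to its left, z up, the work surface at z = 0. Lengths are in m, angles in rad, forces in N, time in s.
With the tool pointing down it reaches from about 0.375 to 0.925 m from the base axis. Payload 5.7 kg.
Tool frame: the origin (TCP) lies midway between the tips of the shut fingers; the grasp point (between the pads) lies 19 mm behind it (r.grasp_offset is the distance from the TCP to the grasp point, in m); z points along the fingers, y is the line along which they close (so a half turn about z gives the same grasp; the last joint's range is limited). The gripper opens to 85 mm and grips with 20 to 120 N. Pads are 22 mm wide; open, the fingers measure 114 mm over their backs; the gripper's body (76 mm by 85 mm) begins 54 mm behind the grasp point. The pads swing forward as they close: fully open they stand 13 mm farther back than shut.
Start: joints at [-1.246, 0.359, 1.51, -0, 1.272, -0.115], TCP at [0.255, -0.543, 0.231] pointing down, gripper open.
Joint ranges: [-2.97, 2.97], [-1.01, 2.36], [0.21, 2.38], [-0.96, 4.11], [0.2, 2.71], [-2.98, 2.98]. Speed limits (rad/s): [2.39, 2.39, 3.14, 3.14, 3.14, 3.14].

### API

Orientations are given as a rotation vector (axis times angle).
In Python, from workcell import r gives the robot as it stands.
- The arm moves only by the shell command python3 -m creep 'ROWS' [FORCE]. ROWS is JSON, one flat list of numbers, 5 for each row, row after row: the shift along the tool's x, y, z in cm, then the turn about the tool's z in rad, then the opening, from -1 (shut) to 1 (fully open). In form: [x, y, z, yaw, jaw, x, y, z, yaw, jaw, ...]. A call has 1 to 10 rows; each row is the pose to reach, as a shift and turn from the pose commanded when the call began, along the tool's axes at that moment; what a row does not reach only later rows make up. A row lasts 1/10 s, in which the tool goes at most 50 mm and 8.59 degrees, less where a joint would pass 70% of its speed; a pose out of reach is approached as far as the arm can. A call with a gripper value outside its range is refused whole. The fingers move at their own pace and stop on an object; FORCE is the grip in N (left out, the last holds). Time passes only in rows, so rows that repeat a pose let the fingers close. It gives the time, the measured TCP pose, the force, the opening and the grip force at its end, in the units of the state.
- r.sense(): the state, without advancing time (a new reading comes with each control period).
- r.get_image(name): name is "scene" or "top"; returns a dict with "image" (400x640x3 uint8, red, green, blue), "mtx" (3x3 intrinsics, pixels), "k1" (the pictures are not rectified: a ray, as slopes to the right and down, at radius r is drawn at 1 + k1 r^2 times it, then the intrinsics apply), "xyz" and "attitude" of the camera in the world. Camera axes: x right, y down, z forward; pixel columns grow to the right and rows downward; lengths in m; the calibration is good to about 2 mm. A picture is of the moment at which its call begins. There is no depth.
- r.hand_in(): hands the job in; it is judged then, once.
The state is a dict: "clock": time; "joint_positions": joint angles; "qd": joint speeds; "joint_efforts": joint torques, N m; "tcp_pos": TCP position; "tool_rot": TCP orientation; "contact_force": force on the tool from outside, world axes, zero at the start; "ft_torque": the same for the moment, N m; "gripper_width": finger opening in m; "finger_force": force on a finger pad.
Only numpy, scipy, OpenCV 4.12 (cv2) and the standard library are available. Lean on these libraries where they do the work, as an engineer would, in place of code of your own. Each camera call takes 0.05 s, during which the arm holds its last target. There are 200 camera calls.

## Working session

There is one attempt and no reset: what is moved stays moved. The work goes in short steps, Python scripts to look and compute and a shell command to move; the robot and the scene stay as the last step left them, time stands still between calls to the robot, and variables do not carry over. Pictures are saved under pics/ and viewed, at most 14 in all, crops included, and the job is handed in when it is done.

```bash
ls; mkdir -p pics
python3 - <<'E'
from workcell import r
import cv2
for n in("scene","top"):
    d=r.get_image(n); cv2.imwrite(f"pics/{n}0.png",d["image"][:,:,::-1]); print(n,d["mtx"],d["k1"],d["xyz"],d["attitude"])
s=r.sense(); print(s, r.grasp_offset)
E
```

```text
pics
scene [[513.79690503   0.         322.97991371]
 [  0.         513.79690503 204.85342163]
 [  0.           0.           1.        ]] 0.019278070551963008 [-0.57249051  0.88567591  0.73588468] [-0.92988867  2.13865512 -1.33223835]
top [[432.57648596   0.         323.32967259]
 [  0.         432.57648596 206.05790342]
 [  0.           0.           1.        ]] -0.07550930286669665 [ 0.12078803 -0.06643283  1.79396346] [-2.1888892   2.03049586 -0.20736937]
{'clock': 0.1, 'joint_positions': array([-1.24612638e+00,  3.59426746e-01,  1.51133663e+00, -1.11601167e-05,
        1.27253315e+00, -1.15094666e-01]), 'qd': array([-0.00010726, -0.00152711, -0.00325638,  0.00082504,  0.00074114,
        0.00015844]), 'joint_efforts': array([-6.36791519e-04, -5.28655744e+01, -2.79350799e+01, -1.50648762e-04,
        5.04306241e-03, -1.74851135e-05]), 'tcp_pos': array([ 0.25522561, -0.54231275,  0.23053664]), 'tool_rot': array([-3.06429914e+00, -6.84863427e-01,  2.96445265e-04]), 'contact_force': array([ 0.64308904, -0.17284446, -0.09142452]), 'ft_torque': array([ 0.00474452,  0.00263792, -0.04101885]), 'finger_force': 0.0, 'gripper_width': 0.08538819331823516} 0.0187
```

View pics/top0.png

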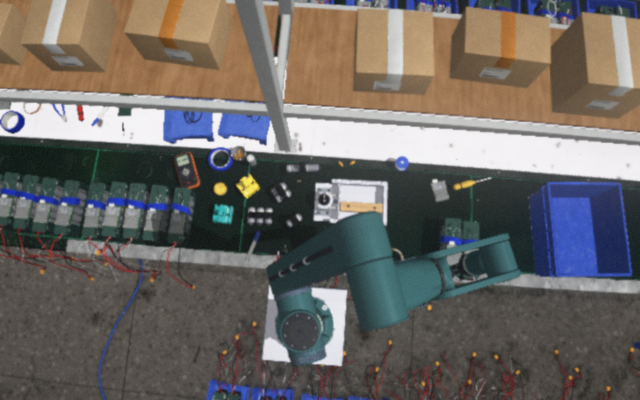

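View pics/scene0.png

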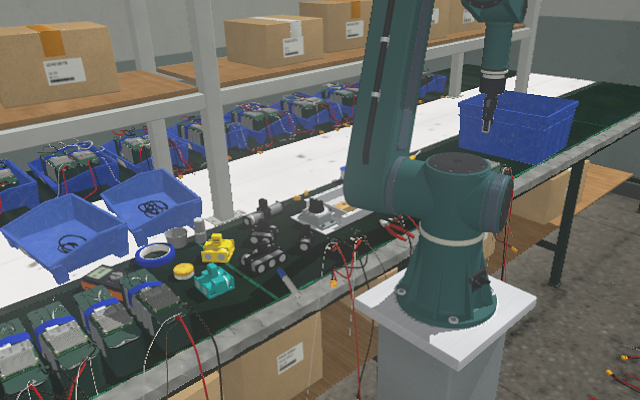

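The top view shows the housing at about (350,202) with its knob near (324,200). The blocks are around (260-300,190-220). The yellow (248,186) and turquoise (222,214) ones are the decoys. I'll enlarge both views.

```bash
cat > h.py <<'E'
import numpy as np, cv2
from scipy.spatial.transform import Rotation as R
from workcell import r
def rays(d,uv):
    "world ray directions for raw pixels"
    p=np.asarray(uv,float).reshape(-1,2); m=d["mtx"]
    q=np.c_[(p[:,0]-m[0,2])/m[0,0],(p[:,1]-m[1,2])/m[1,1]]; s=q.copy()
    for _ in range(20): s=q/(1+d["k1"]*(s**2).sum(1))[:,None]
    return R.from_rotvec(d["attitude"]).apply(np.c_[s,np.ones(len(s))])
def onz(d,uv,z):
    w=rays(d,uv); c=np.array(d["xyz"]); return c+w*((z-c[2])/w[:,2])[:,None]
def proj(d,P):
    q=R.from_rotvec(d["attitude"]).inv().apply(np.asarray(P,float).reshape(-1,3)-d["xyz"]); s=q[:,:2]/q[:,2:]
    s=s*(1+d["k1"]*(s**2).sum(1))[:,None]; m=d["mtx"]; return np.c_[s[:,0]*m[0,0]+m[0,2],s[:,1]*m[1,1]+m[1,2]]
def crop(d,u0,v0,u1,v1,k,name):
    im=cv2.resize(d["image"][v0:v1,u0:u1,::-1],None,fx=k,fy=k,interpolation=cv2.INTER_CUBIC)
    for u in range(-(-u0//20)*20,u1,20): cv2.putText(im,str(u),((u-u0)*k,10),0,.35,(0,255,255)); cv2.line(im,((u-u0)*k,12),((u-u0)*k,18),(0,255,255))
    for v in range(-(-v0//20)*20,v1,20): cv2.putText(im,str(v),(0,(v-v0)*k),0,.35,(0,255,255)); cv2.line(im,(24,(v-v0)*k),(30,(v-v0)*k),(0,255,255))
    cv2.imwrite(name,im)
E
python3 - <<'E'
from h import *
d=r.get_image("top"); crop(d,205,145,405,245,4,"pics/t1.png")
d=r.get_image("scene"); crop(d,185,185,385,305,4,"pics/s1.png")
E
```

```text
(no output)
```

View pics/t1.png

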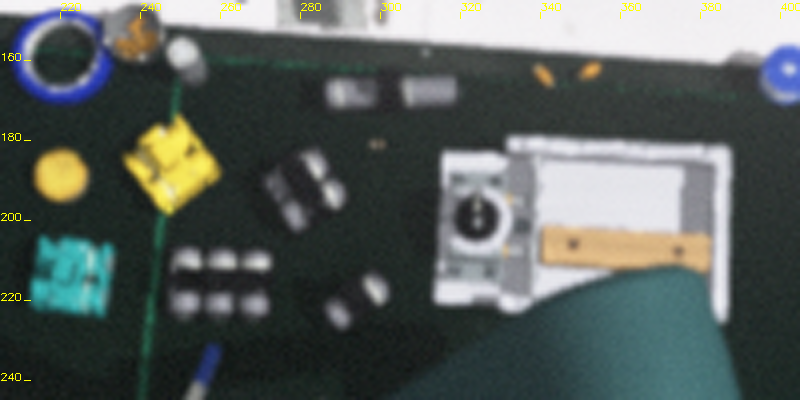

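View pics/s1.png

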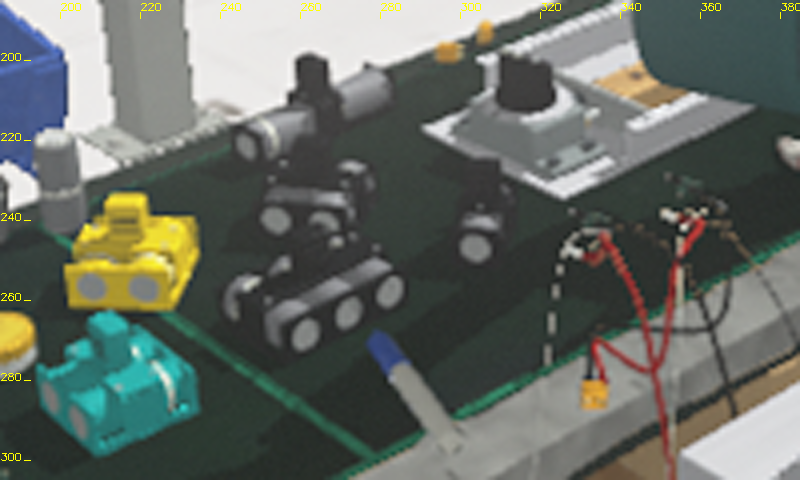

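The picks:
- **Grey/black (meant):** long at about (301,168), double at (279,192), triple at (259,215), single at (291,221).
- **Decoys:** yellow (248,186) and turquoise (222,214), shaped like the double but the wrong colour.

The pointer looks near the clamped line, and the arm hides the front of the housing. Next I measure.

```bash
cat > meas.py <<'E'
from h import *
def rect(mask,off,k):
    pts=cv2.findNonZero(mask); rc=cv2.minAreaRect(pts); b=cv2.boxPoints(rc); return (b+.5)/k-.5+off
def blocks(d,rois,k=4,z=.022,vth=75):
    for n,(u0,v0,u1,v1) in rois.items():
        im=cv2.resize(d["image"][v0:v1,u0:u1],None,fx=k,fy=k,interpolation=cv2.INTER_CUBIC)
        h=cv2.cvtColor(im,cv2.COLOR_RGB2HSV); m=((h[...,2]>vth)&(h[...,1]<70)).astype(np.uint8)
        m=cv2.morphologyEx(m,cv2.MORPH_OPEN,np.ones((5,5),np.uint8))
        c=rect(m,[u0,v0],k); P=onz(d,c,z)[:,:2]; e=P[1]-P[0]; f=P[2]-P[1]
        print(n,"px",c.mean(0).round(1),"ctr",P.mean(0).round(4),"sides",[round(np.hypot(*x),4) for x in(e,f)],"dirs deg",[round(np.degrees(np.arctan2(x[1],x[0])),1) for x in(e,f)])
ROI=dict(long=(283,160,320,177),double=(268,178,294,206),triple=(245,204,275,227),single=(283,210,304,230))
if __name__=="__main__":
    d=r.get_image("top"); blocks(d,ROI)
    im=d["image"]; k=4
    u0,v0,u1,v1=335,195,390,225
    c=cv2.resize(im[v0:v1,u0:u1],None,fx=k,fy=k,interpolation=cv2.INTER_CUBIC); h=cv2.cvtColor(c,cv2.COLOR_RGB2HSV)
    m=((h[...,1]>90)&(h[...,0]<25)&(h[...,2]>100)).astype(np.uint8); q=rect(m,[u0,v0],k); P=onz(d,q,.034); print("spacer",q.round(1).tolist(),P[:,:2].round(4).tolist())
    g=cv2.cvtColor(im,cv2.COLOR_RGB2GRAY).astype(float)
    # flange outer edges at z=.038, from half-level crossing scanning inward
    top=[];right=[]
    for u in range(337,383,3):
        col=g[172:184,u]; i=np.argmax(col>110); t=(110-col[i-1])/(col[i]-col[i-1]); top.append((u,172+i-1+t))
    for v in range(186,222,3):
        row=g[v,380:395][::-1]; i=np.argmax(row>110); t=(110-row[i-1])/(row[i]-row[i-1]); right.append((v,394-(i-1+t)))
    T=onz(d,top,.038);Q=onz(d,[(b,a) for a,b in right],.038)
    for n,X in(("top",T),("right",Q)):
        vx,vy,x,y=cv2.fitLine(X[:,:2].astype(np.float32),cv2.DIST_HUBER,0,.01,.01).ravel(); print(n,"dir",np.degrees(np.arctan2(vy,vx)),"pt",x,y)
    bl=g[188:212,314:336]; 
    m=cv2.resize(bl,None,fx=8,fy=8,interpolation=cv2.INTER_CUBIC)<60; ys,xs=np.nonzero(m); c=[(xs.mean()+.5)/8-.5+314,(ys.mean()+.5)/8-.5+188]; print("knob px",c,onz(d,c,.066))
    cr=cv2.resize(d["image"][170:230,305,:][None] if 0 else d["image"][180:222,308:358,::-1],None,fx=14,fy=14,interpolation=cv2.INTER_CUBIC); cv2.imwrite("pics/knob.png",cr)
    s=r.get_image("scene");
E
python3 meas.py
```

```text
long px [302.6 167.5] ctr [0.646  0.0611] sides [np.float64(0.1436), np.float64(0.0368)] dirs deg [np.float64(-83.4), np.float64(-173.4)]
double px [281.2 191.7] ctr [0.5334 0.1422] sides [np.float64(0.0706), np.float64(0.0723)] dirs deg [np.float64(-54.9), np.float64(-145.9)]
triple px [260.  215.4] ctr [0.4258 0.2211] sides [np.float64(0.0745), np.float64(0.1052)] dirs deg [np.float64(4.7), np.float64(-87.4)]
single px [294.2 220. ] ctr [0.417  0.0766] sides [np.float64(0.0701), np.float64(0.0353)] dirs deg [np.float64(-48.1), np.float64(-138.9)]
spacer [[340.2, 210.6], [340.6, 202.0], [381.5, 204.1], [381.0, 212.7]] [[0.4685, -0.1107], [0.5053, -0.1101], [0.5091, -0.2805], [0.4723, -0.2804]]
top dir -88.830864 pt 0.6069858 -0.17388943
right dir 1.1203219 pt 0.5157255 -0.3036558
knob px [np.float64(322.246644295302), np.float64(198.97162904209884)] [[ 0.50519433 -0.03352783  0.066     ]]
```

View pics/knob.png

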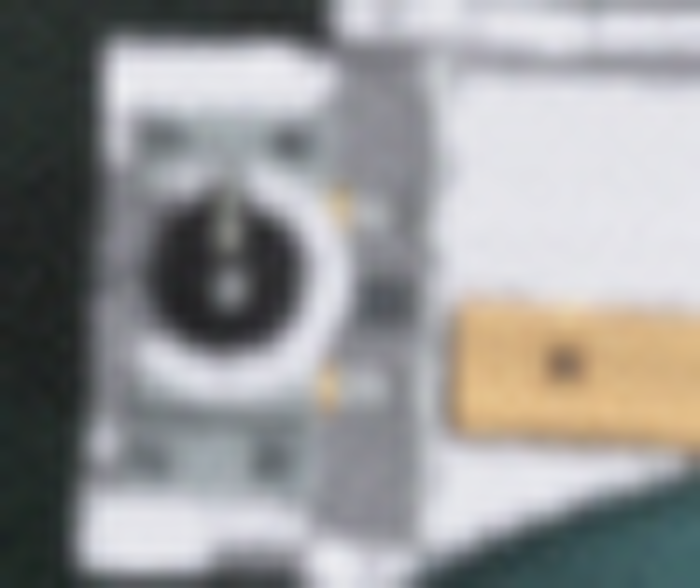

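The white pointer line runs from (324.4,193.6) to the hub at about (324.4,200.6), so the knob is near the clamped line. I'll check the housing pose by projecting known points into both views.

```bash
cat >> h.py <<'E'
YAW=np.radians(1.15); O=np.array([.5154,-.1922])
def W(x,y,z=0):
    c,s=np.cos(YAW),np.sin(YAW); return np.array([O[0]+c*x-s*y,O[1]+s*x+c*y,z])
E
python3 - <<'E'
from h import *
d=r.get_image("top"); s=r.get_image("scene")
a=onz(d,[(324.36,193.6),(324.4,200.6)],.078); print(a, np.degrees(np.arctan2(*(a[0]-a[1])[[1,0]])), "pred knob", W(0,.15,.078))
P=[W(x,y,.038) for x,y in((92,111.5),(92,-111.5),(-92,-111.5),(-92,111.5),(77,-96.5),(77,85.5))] if 0 else [W(x/1e3,y/1e3,.038) for x,y in((92,111.5),(92,-111.5),(-92,-111.5),(-92,111.5),(77,-96.5),(77,85.5))]+[W(0,.15,.078),W(.039,.179,.04),W(-.039,.179,.04),W(-.039,.121,.04)]
T=dict(long=(.646,.0611),double=(.5334,.1422),triple=(.4258,.2211),single=(.417,.0766))
P+=[(x,y,.066) for x,y in T.values()]
o=[]
for c,(u0,v0,u1,v1,k) in((d,(240,150,400,240,5)),(s,(230,190,390,280,5))):
    m=cv2.resize(c["image"][v0:v1,u0:u1,::-1],None,fx=k,fy=k,interpolation=cv2.INTER_CUBIC)[:300] if 0 else cv2.resize(c["image"][v0:v1,u0:u1,::-1],None,fx=k,fy=k,interpolation=cv2.INTER_CUBIC)
    for p in proj(c,P): cv2.drawMarker(m,tuple(int(x) for x in (p-[u0,v0]+.5)*k),(0,0,255),cv2.MARKER_CROSS,12,1)
    o.append(m)
m=np.vstack(o); cv2.imwrite("pics/ov.png",cv2.resize(m,None,fx=.66,fy=.66,interpolation=cv2.INTER_AREA))
E
```

```text
[[ 0.52553157 -0.04065116  0.078     ]
 [ 0.49642525 -0.04298737  0.078     ]] 4.588989172911474 pred knob [ 0.51238951 -0.04223021  0.078     ]
```

View pics/ov.png

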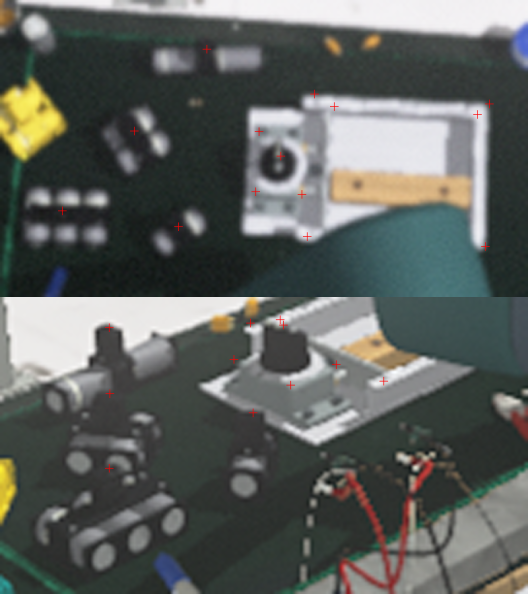

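```bash
cat >> h.py <<'E'
C0=None
def go(x,y,z,ang,s=None):
    "shift (cm, tool axes) and turns to put the TCP at x,y,z with tool y along ang (deg, mod 180)"
    s=s or r.sense(); T=R.from_rotvec(s["tool_rot"]); M=T.as_matrix()
    d=T.inv().apply(np.array([x,y,z])-s["tcp_pos"])*100; a=np.arctan2(M[1,1],M[0,1])
    q=s["joint_positions"]; c=a-q[0]+q[5]
    print("now",s["tcp_pos"].round(4),"yang",np.degrees(a).round(1),"tilt",np.degrees(np.arccos(-M[2,2])).round(2),"q6",q[5].round(2),"w",round(s["gripper_width"],4),"t",round(s["clock"],1),"F",s["contact_force"].round(1))
    print(" shift",d.round(2)," n50",np.ceil(np.linalg.norm(d)/5))
    for k in(-2,-1,0,1,2):
        t=-(np.radians(ang)-a)+k*np.pi; t=t
        q1=np.arctan2(y,x); q6=q[5]+t+(q1-q[0])
        if abs(q6)<2.9: print("  turn",round(t,3),"-> q6",round(q6,2))
E
python3 - <<'E'
from h import *
p=W(0,.15); go(p[0],p[1],.20,93)
E
```

```text
now [ 0.2554 -0.5428  0.2311] yang -64.8 tilt 0.02 q6 -0.12 w 0.0857 t 0.4 F [-0.6 -0.   0.2]
 shift [ 44.57 -34.35   3.13]  n50 12.0
  turn -2.754 -> q6 -1.71
  turn 0.387 -> q6 1.44
```

```bash
python3 -m creep '[11.2,-8.6,0.8,0.1,1,22.3,-17.2,1.6,0.2,1,33.4,-25.8,2.3,0.3,1,44.57,-34.35,3.13,0.387,1,44.57,-34.35,3.13,0.387,1,44.57,-34.35,3.13,0.387,1,44.57,-34.35,3.13,0.387,1,44.57,-34.35,3.13,0.387,1,44.57,-34.35,3.13,0.387,1,44.57,-34.35,3.13,0.387,1]' 40
python3 - <<'E'
from h import *
p=W(0,.15); go(p[0],p[1],.20,93)
E
```

```text
clock: 1.4
tcp_pos: [0.4843, -0.0969, 0.2038]
tool_rot: [3.14, 0.083, 0.001]
contact_force: [-0.1, -0.2, -0.4]
gripper_width: 0.0854
finger_force: 0.0
now [ 0.4843 -0.0969  0.2038] yang -87.0 tilt 0.05 q6 1.18 w 0.0854 t 1.4 F [-0.1 -0.2 -0.4]
 shift [ 3.1  -5.31  0.38]  n50 2.0
  turn -3.141 -> q6 -1.71
  turn 0.0 -> q6 1.44
```

```bash
python3 -m creep '[3.1,-5.3,0.4,0,1,3.1,-5.3,0.4,0,1,3.1,-5.3,0.4,0,1,3.1,-5.3,0.4,0,1,3.1,-5.3,0.4,0,1]'
python3 - <<'E'
from h import *
p=W(0,.15); go(p[0],p[1],.055,93)
d=r.get_image("top"); crop(d,235,150,395,250,5,"pics/t2.png")
E
```

```text
clock: 1.9
tcp_pos: [0.511, -0.0457, 0.1996]
tool_rot: [3.14, 0.08, -0.001]
contact_force: [0.9, 0.4, 0.6]
gripper_width: 0.0848
finger_force: 0.0
now [ 0.511  -0.0457  0.1996] yang -87.1 tilt 0.04 q6 1.3 w 0.0848 t 1.9 F [0.9 0.4 0.6]
 shift [ 0.17 -0.34 14.46]  n50 3.0
  turn -3.143 -> q6 -1.71
  turn -0.001 -> q6 1.44
```

View pics/t2.png

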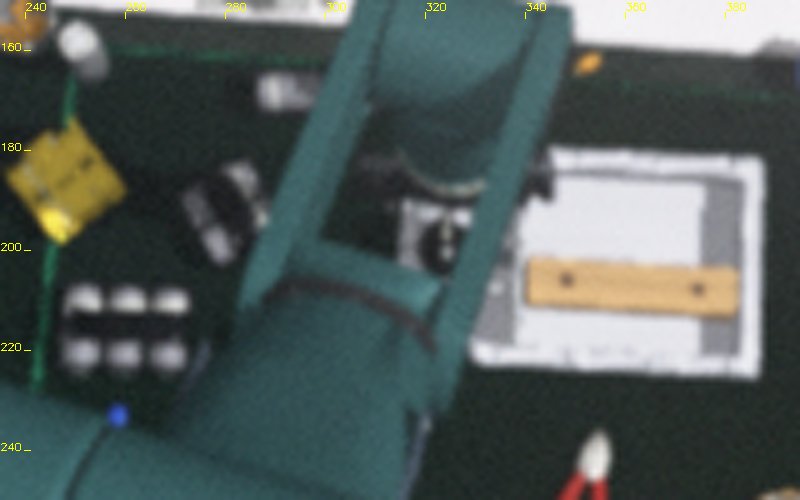

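The housing is fully visible now, with the spacer along y at (340-382,202-213), and no more blocks around it. Descend on the knob.

```bash
python3 -m creep '[0.1,-0.2,4.8,0,1,0.1,-0.2,9.6,0,1,0.1,-0.2,12,0,1,0.1,-0.2,14.4,0,1,0.1,-0.2,14.4,0,1,0.1,-0.2,14.4,0,0,0.1,-0.2,14.4,0,-1,0.1,-0.2,14.4,0,-1,0.1,-0.2,14.4,0,-1,0.1,-0.2,14.4,0,-1]' 50
python3 - <<'E'
from h import *
p=W(0,.15); go(p[0],p[1],.055,93)
E
```

```text
clock: 2.95
tcp_pos: [0.5134, -0.0409, 0.0565]
tool_rot: [-3.138, -0.08, -0.004]
contact_force: [0.3, 31.9, 14.1]
gripper_width: 0.0126
finger_force: 21.2
now [ 0.5134 -0.0409  0.0565] yang -87.1 tilt 0.18 q6 1.3 w 0.0126 t 3.0 F [ 0.3 31.9 14.1]
 shift [-0.11  0.12  0.15]  n50 1.0
  turn -3.143 -> q6 -1.71
  turn -0.001 -> q6 1.43
```

```bash
python3 -m creep '[0,-0.2,-0.2,0,-1,0,-0.2,-0.2,0,-1,0,-0.2,-0.2,0,-1]'
python3 - <<'E'
from h import *
p=W(0,.15); go(p[0],p[1],.055,93)
E
```

```text
clock: 3.25
tcp_pos: [0.5133, -0.0403, 0.0569]
tool_rot: [3.14, 0.083, 0.002]
contact_force: [6.1, -0.1, -14.5]
gripper_width: 0.012
finger_force: 51.8
now [ 0.5133 -0.0403  0.0569] yang -87.0 tilt 0.08 q6 1.31 w 0.012 t 3.2 F [  6.1  -0.1 -14.5]
 shift [-0.1   0.19  0.19]  n50 1.0
  turn -3.141 -> q6 -1.71
  turn 0.001 -> q6 1.44
```

```bash
python3 -m creep '[0,0,0,-0.14,-1,0,0,0,-0.28,-1,0,0,0,-0.42,-1,0,0,0,-0.56,-1,0,0,0,-0.7,-1,0,0,0,-0.84,-1,0,0,0,-0.98,-1,0,0,0,-1.12,-1,0,0,0,-1.26,-1,0,0,0,-1.26,-1]'
python3 - <<'E'
from h import *
p=W(0,.15); go(p[0],p[1],.055,1.15)
print(r.sense()["ft_torque"])
E
```

```text
clock: 4.25
tcp_pos: [0.511, -0.0375, 0.0568]
tool_rot: [-2.482, -1.918, -0.001]
contact_force: [1.8, 11.7, -7.4]
gripper_width: 0.0119
finger_force: 52.7
now [ 0.511  -0.0375  0.0568] yang -14.6 tilt 0.27 q6 0.04 w 0.0119 t 4.2 F [ 1.8 11.7 -7.4]
 shift [-0.42  0.25  0.18]  n50 1.0
  turn -0.275 -> q6 -0.11
[ 1.85738702 -0.36753767  0.0613939 ]
```

```bash
python3 -m creep '[0,0,0,-0.14,-1,0,0,0,-0.27,-1,0,0,0,-0.27,-1,0,0,0,-0.27,-1]'
python3 - <<'E'
from h import *
p=W(0,.15); go(p[0],p[1],.055,1.15)
print(r.sense()["ft_torque"])
E
```

```text
clock: 4.65
tcp_pos: [0.5102, -0.0374, 0.0568]
tool_rot: [-2.205, -2.23, -0.0]
contact_force: [-1.2, 10.9, -5.4]
gripper_width: 0.0117
finger_force: 53.1
now [ 0.5102 -0.0374  0.0568] yang 0.6 tilt 0.33 q6 -0.23 w 0.0117 t 4.7 F [-1.2 10.9 -5.4]
 shift [-0.48  0.22  0.18]  n50 1.0
  turn -0.009 -> q6 -0.11
[ 1.80078265 -0.0988224   0.02222656]
```

Knob is on the open line. The measured axis is about (0.510,-0.039), so I shift the housing origin by about (-2,+2) mm. Release, lift and move over the spacer.

```bash
sed -i 's/^YAW=.*/YAW=np.radians(1.15); O=np.array([.5132,-.1898])/' h.py; python3 -m creep '[0,0,0,0,-0.2,0,0,0,0,0.3,0,0,-4,0,0.3,0,0,-8,0,0.3,0,0,-8,0,0.3,0,0,-8,0,0.3]'
python3 - <<'E'
from h import *
go(.4875,-.1935,.012,1.2)
d=r.get_image("top"); im=d["image"]; k=4
u0,v0,u1,v1=335,190,390,225
c=cv2.resize(im[v0:v1,u0:u1],None,fx=k,fy=k,interpolation=cv2.INTER_CUBIC); h=cv2.cvtColor(c,cv2.COLOR_RGB2HSV)
m=((h[...,1]>90)&(h[...,0]<25)&(h[...,2]>90)).astype(np.uint8); b=cv2.boxPoints(cv2.minAreaRect(cv2.findNonZero(m)))
P=onz(d,b/k+[u0,v0],.034); print(P[:,:2].round(4).tolist(),P.mean(0))
crop(d,300,170,400,245,6,"pics/t3.png")
E
```

```text
clock: 5.25
tcp_pos: [0.5135, -0.0407, 0.1388]
tool_rot: [2.206, 2.233, 0.003]
contact_force: [0.3, 0.5, -0.7]
gripper_width: 0.0553
finger_force: 0.0
now [ 0.5135 -0.0407  0.1388] yang 0.7 tilt 0.2 q6 -0.22 w 0.0553 t 5.2 F [ 0.3  0.5 -0.7]
 shift [-15.24  -2.82  12.69]  n50 5.0
  turn -0.009 -> q6 -0.4
  turn 3.133 -> q6 2.74
[[0.4668, -0.1124], [0.504, -0.1116], [0.5087, -0.282], [0.4715, -0.2821]] [ 0.48772215 -0.19700396  0.034     ]
```

View pics/t3.png

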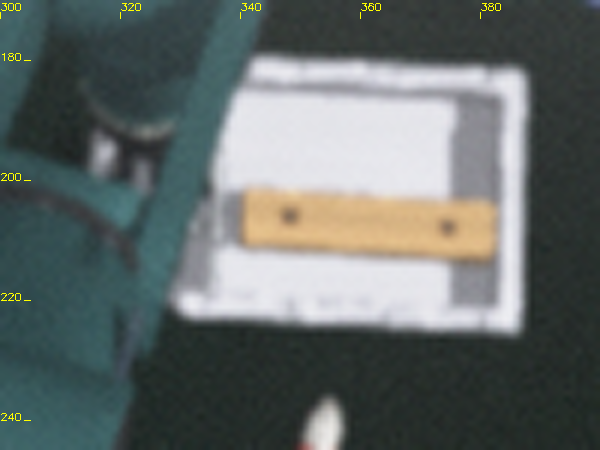

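The spacer lies clear, spanning (340-382,202-213), with the cavity free either side. Go over it, then down.

```bash
python3 -m creep '[-5,-0.9,2,0,0.3,-10,-1.9,4,0,0.3,-15.4,-2.8,6,0,0.3,-15.4,-2.8,6,0,0.3,-15.4,-2.8,6,0,0.3,-15.4,-2.8,6,0,0.3]'
python3 - <<'E'
from h import *
go(.4875,-.195,.011,1.2)
E
```

```text
clock: 5.9
tcp_pos: [0.4851, -0.1939, 0.0763]
tool_rot: [-2.207, -2.231, 0.001]
contact_force: [-0.1, 0.1, -0.1]
gripper_width: 0.0557
finger_force: 0.0
now [ 0.4851 -0.1939  0.0763] yang 0.6 tilt 0.18 q6 -0.52 w 0.0557 t 5.9 F [-0.1  0.1 -0.1]
 shift [-0.12  0.26  6.53]  n50 2.0
  turn -0.01 -> q6 -0.4
  turn 3.131 -> q6 2.74
```

```bash
python3 -m creep '[0,0.2,3,0,0.3,0,0.2,5,0,0.3,0,0.2,6.5,0,0.3,0,0.2,6.5,0,0.3,0,0.2,6.5,0,-1,0,0.2,6.5,0,-1,0,0.2,6.5,0,-1,0,0.2,6.5,0,-1]' 50
python3 - <<'E'
from h import *
go(.4875,-.195,.011,1.2)
E
```

```text
clock: 6.7
tcp_pos: [0.4887, -0.1944, 0.0132]
tool_rot: [2.207, 2.234, 0.001]
contact_force: [0.7, 1.7, 2.4]
gripper_width: 0.0392
finger_force: 52.2
now [ 0.4887 -0.1944  0.0132] yang 0.7 tilt 0.06 q6 -0.52 w 0.0392 t 6.7 F [0.7 1.7 2.4]
 shift [-0.06 -0.12  0.22]  n50 1.0
  turn -0.009 -> q6 -0.4
  turn 3.133 -> q6 2.74
```

```bash
python3 -m creep '[0,0,-5,0,-1,0,0,-10,0,-1,-4,0.5,-10,0.14,-1,-8,1,-10,0.28,-1,-12,2,-10,0.42,-1,-16.1,2.7,-10,0.56,-1,-16.1,2.7,-10,0.7,-1,-16.1,2.7,-10,0.84,-1,-16.1,2.7,-10,0.98,-1,-16.1,2.7,-10,1.12,-1]'
python3 - <<'E'
from h import *
p=W(0,-.167); go(p[0],p[1],.012,-88.8)
d=r.get_image("top"); crop(d,300,140,460,260,5,"pics/t4.png")
E
```

```text
clock: 7.7
tcp_pos: [0.5168, -0.3552, 0.1125]
tool_rot: [-3.06, -0.711, 0.0]
contact_force: [0.4, 0.3, -0.7]
gripper_width: 0.039
finger_force: 51.6
now [ 0.5168 -0.3552  0.1125] yang -63.8 tilt 0.03 q6 0.4 w 0.039 t 7.7 F [ 0.4  0.3 -0.7]
 shift [-0.09  0.14 10.05]  n50 3.0
  turn -2.706 -> q6 -2.2
  turn 0.436 -> q6 0.95
```

View pics/t4.png

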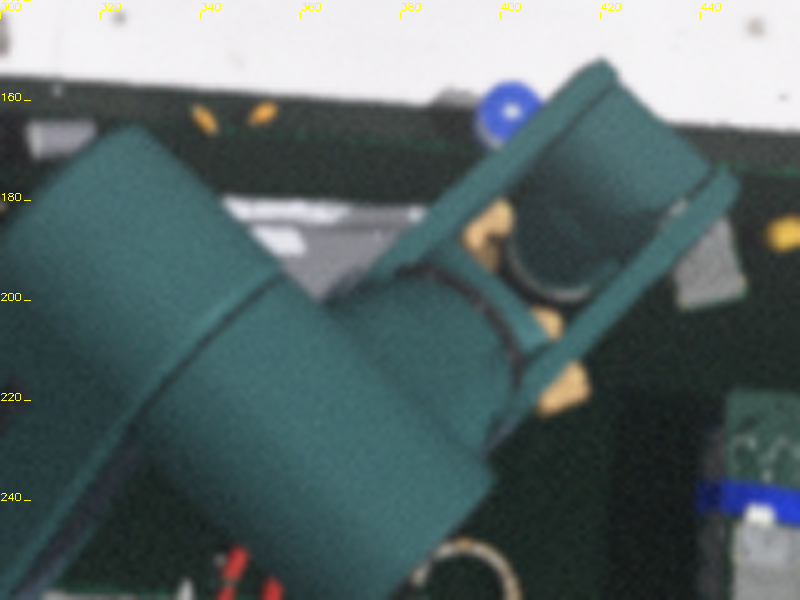

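The spacer is held at (390-417,185-222), with free bench below it. Lower and release.

```bash
python3 -m creep '[0,0,2,0.14,-1,0,0,4,0.28,-1,0,0,6,0.43,-1,0,0,8,0.436,-1,0,0,9.5,0.436,-1,0,0,10.2,0.436,-1,0,0,10.2,0.436,-1,0,0,10.2,0.436,-1,0,0,10.2,0.436,0.2,0,0,10.2,0.436,0.25]'
python3 - <<'E'
from h import *
go(.646,.0611,.2,-84)
E
```

```text
clock: 8.75
tcp_pos: [0.5177, -0.3555, 0.0112]
tool_rot: [3.14, 0.043, 0.002]
contact_force: [0.8, 0.3, -0.1]
gripper_width: 0.0532
finger_force: 0.0
now [ 0.5177 -0.3555  0.0112] yang -88.4 tilt 0.07 q6 0.83 w 0.0532 t 8.8 F [ 0.8  0.3 -0.1]
 shift [ 13.98 -41.28 -18.9 ]  n50 10.0
  turn -3.219 -> q6 -1.58
  turn -0.078 -> q6 1.56
```

```bash
python3 -m creep '[0,0,-5,0,0.5,0,0,-10,0,0.5,0,0,-15,0,0.5,1.5,-4.5,-18.9,0,0.5,3.1,-9.2,-18.9,0,0.5,4.7,-13.9,-18.9,0,0.5,6.3,-18.6,-18.9,0,0.5,7.9,-23.3,-18.9,0,0.5,9.5,-28,-18.9,0,0.5,11.1,-32.7,-18.9,0,0.5]' && python3 -m creep '[1.5,-4.5,0,-0.04,0.5,2.9,-8.6,0,-0.08,0.5,2.9,-8.6,0,-0.08,0.5,2.9,-8.6,0,-0.08,0.5]'
python3 - <<'E'
from h import *
go(.6445,.063,.04,-83.4)
d=r.get_image("top"); crop(d,205,145,425,245,3,"pics/a.png"); t=cv2.imread("pics/a.png")
d=r.get_image("scene"); crop(d,210,185,410,285,3,"pics/b.png"); b=cv2.imread("pics/b.png")
b=cv2.copyMakeBorder(b,0,0,0,t.shape[1]-b.shape[1],cv2.BORDER_CONSTANT); cv2.imwrite("pics/ab.png",np.vstack([t,b])[:600])
import meas; meas.blocks(r.get_image("top"),meas.ROI)
E
```

```text
clock: 9.75
tcp_pos: [0.6177, -0.0301, 0.2002]
tool_rot: [3.141, 0.042, 0.002]
contact_force: [1.2, -0.4, -0.6]
gripper_width: 0.0639
finger_force: 0.0
clock: 10.15
tcp_pos: [0.644, 0.0556, 0.1997]
tool_rot: [3.136, 0.171, 0.0]
contact_force: [0.6, -0.2, -0.4]
gripper_width: 0.064
finger_force: 0.0
now [0.644  0.0556 0.1997] yang -83.7 tilt 0.03 q6 1.44 w 0.064 t 10.2 F [ 0.6 -0.2 -0.4]
 shift [ 0.13 -0.73 15.97]  n50 4.0
  turn -3.148 -> q6 -1.59
  turn -0.006 -> q6 1.55
long px [307.7 167.2] ctr [0.6489 0.0396] sides [np.float64(0.0998), np.float64(0.0355)] dirs deg [np.float64(-84.6), np.float64(-174.5)]Traceback (most recent call last):
  File "<stdin>", line 6, in <module>
  File "meas.py", line 9, in blocks
    c=rect(m,[u0,v0],k); P=onz(d,c,z)[:,:2]; e=P[1]-P[0]; f=P[2]-P[1]
  File "meas.py", line 3, in rect
    pts=cv2.findNonZero(mask); rc=cv2.minAreaRect(pts); b=cv2.boxPoints(rc); return (b+.5)/k-.5+off
                                  ~~~~~~~~~~~~~~~^^^^^
cv2.error: OpenCV(4.12.0) /io/opencv/modules/imgproc/src/convhull.cpp:143: error: (-215:Assertion failed) total >= 0 && (depth == CV_32F || depth == CV_32S) in function 'convexHull'
```

View pics/ab.png

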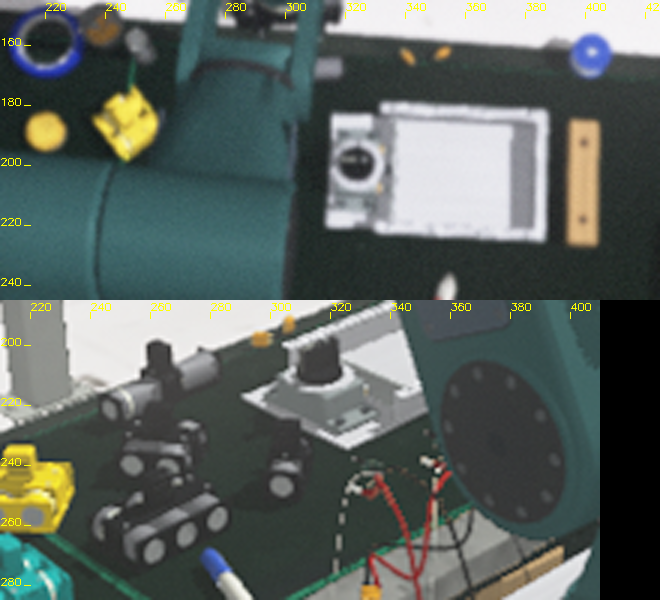

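The housing is empty with the knob on open, and the spacer lies at (398,205) clear of it. The long block is unmoved. Grasp its lug.

```bash
python3 -m creep '[0.1,-0.5,5,0,0.3,0.1,-0.5,10,0,0.3,0.1,-0.5,13,0,0.3,0.1,-0.5,15.9,0,0.3,0.1,-0.5,15.9,0,0.3,0.1,-0.5,15.9,0,-1,0.1,-0.5,15.9,0,-1,0.1,-0.5,15.9,0,-1,0.1,-0.5,15.9,0,-1,0.1,-0.5,15.9,0,-1]' 60
python3 - <<'E'
from h import *
d=r.get_image("top"); g=cv2.GaussianBlur(d["image"][...,1],(3,3),0).astype(float)
def edge(us,vs):
    out=[]
    for a,b in zip(us,vs):
        n=80; p=np.linspace(a,b,n); v=cv2.remap(g.astype(np.float32),p[:,0].astype(np.float32)[None],p[:,1].astype(np.float32)[None],1)[0]
        out.append(p[np.argmax(v>115)])
    X=onz(d,out,.038)[:,:2].astype(np.float32); l=cv2.fitLine(X,cv2.DIST_HUBER,0,.01,.01).ravel(); return np.degrees(np.arctan2(l[1],l[0])).round(2),l[2:]
print("xplus",edge([(u,173) for u in range(338,383,3)],[(u,186) for u in range(338,383,3)]))
print("xminus",edge([(u,234) for u in range(338,383,3)],[(u,216) for u in range(338,383,3)]))
print("yminus",edge([(393,v) for v in range(187,222,3)],[(380,v) for v in range(187,222,3)]))
go(*W(0,.15),-83.4)
E
```

```text
clock: 11.3
tcp_pos: [0.6463, 0.0595, 0.043]
tool_rot: [3.137, 0.168, 0.007]
contact_force: [-0.6, -1.1, 7.7]
gripper_width: 0.0166
finger_force: 60.0
xplus (np.float32(-88.84), array([ 0.6067221, -0.1680096], dtype=float32))
xminus (np.float32(-88.59), array([ 0.41811582, -0.19164512], dtype=float32))
yminus (np.float32(1.3), array([ 0.5037613, -0.3037025], dtype=float32))
now [0.6463 0.0595 0.043 ] yang -83.9 tilt 0.24 q6 1.45 w 0.0173 t 11.3 F [-0.2 -1.3  7. ]
 shift [-14.61   8.42   4.24]  n50 4.0
  turn -3.15 -> q6 -1.76
  turn -0.008 -> q6 1.38
```

```bash
sed -i 's/^YAW=.*/YAW=np.radians(1.2); O=np.array([.5130,-.1897])/' h.py
python3 - <<'E'
from h import *
go(*W(0,-.0765,.163),1.2)
E
```

```text
now [0.6463 0.0595 0.043 ] yang -83.9 tilt 0.24 q6 1.45 w 0.0173 t 11.3 F [-0.2 -1.3  7. ]
 shift [-16.52  30.99 -12.05]  n50 8.0
  turn -1.485 -> q6 -0.5
  turn 1.657 -> q6 2.64
```

```bash
python3 -m creep '[0,0,-5,0,-1,0,0,-9,0,-1,-1,2,-12,0,-1,-3.2,6,-12,-0.14,-1,-5.4,10.2,-12,-0.28,-1,-7.6,14.4,-12,-0.42,-1,-9.8,18.5,-12,-0.56,-1,-12,22.6,-12,-0.7,-1,-14.2,26.7,-12,-0.84,-1,-16.5,31,-12,-0.98,-1]' && python3 -m creep '[0,0,0,-0.14,-1,0,0,0,-0.28,-1,0,0,0,-0.42,-1,0,0,0,-0.5,-1,0,0,0,-0.5,-1,0,0,0,-0.5,-1]'
python3 - <<'E'
from h import *
go(*W(0,-.0765,.053),1.2)
E
```

```text
clock: 12.35
tcp_pos: [0.5128, -0.2661, 0.161]
tool_rot: [2.687, 1.627, 0.0]
contact_force: [1.1, -0.9, -3.7]
gripper_width: 0.0167
finger_force: 60.0
clock: 12.95
tcp_pos: [0.5138, -0.2647, 0.1607]
tool_rot: [-2.21, -2.233, -0.0]
contact_force: [-0.4, -0.4, -3.4]
gripper_width: 0.017
finger_force: 60.0
now [ 0.5138 -0.2647  0.1607] yang 0.6 tilt 0.0 q6 -0.61 w 0.017 t 12.9 F [-0.4 -0.4 -3.4]
 shift [-0.15  0.08 10.77]  n50 3.0
  turn -0.011 -> q6 -0.5
  turn 3.131 -> q6 2.64
```

```bash
python3 -m creep '[-0.1,0.1,4,-0.01,-1,-0.1,0.1,7.5,-0.01,-1,-0.1,0.1,8.5,-0.01,-1,-0.1,0.1,9.5,-0.01,-1,-0.1,0.1,10.4,-0.01,-1,-0.1,0.1,11.2,-0.01,-1,-0.1,0.1,11.2,-0.01,-1,-0.1,0.1,11.2,-0.01,-1]'
python3 - <<'E'
from h import *
go(*W(0,-.0765,.047),1.2)
E
```

```text
clock: 13.75
tcp_pos: [0.5153, -0.266, 0.049]
tool_rot: [2.196, 2.245, 0.0]
contact_force: [1.1, -0.8, -3.4]
gripper_width: 0.0167
finger_force: 59.8
now [ 0.5153 -0.266   0.049 ] yang 1.3 tilt 0.04 q6 -0.62 w 0.0167 t 13.8 F [ 1.1 -0.8 -3.4]
 shift [-0.01 -0.07  0.2 ]  n50 1.0
  turn 0.001 -> q6 -0.5
  turn 3.143 -> q6 2.64
```

The block is inside with no contact. Set it down, then nudge it towards the end wall.

```bash
python3 -m creep '[-0.2,0,0.1,0,-1,-0.3,0,0.1,0,-1,-0.3,0,0.1,0,-1,-0.3,0,0.1,0,-1]'
python3 - <<'E'
from h import *
go(*W(0,-.0765,.047),1.2)
E
```

```text
clock: 14.15
tcp_pos: [0.5151, -0.269, 0.0477]
tool_rot: [2.197, 2.246, 0.0]
contact_force: [-0.8, 0.1, -3.6]
gripper_width: 0.0169
finger_force: 59.8
now [ 0.5151 -0.269   0.0477] yang 1.3 tilt 0.02 q6 -0.62 w 0.0169 t 14.2 F [-0.8  0.1 -3.6]
 shift [ 0.28 -0.05  0.07]  n50 1.0
  turn 0.001 -> q6 -0.5
  turn 3.143 -> q6 2.64
```

```bash
python3 -m creep '[-0.2,0,0.1,0,-1,-0.3,0,0.1,0,-1,-0.3,0,0.1,0,-1,-0.3,0,0.1,0,-1]'
python3 - <<'E'
from h import *
go(*W(0,-.0765,.047),1.2)
E
```

```text
clock: 14.55
tcp_pos: [0.5152, -0.2713, 0.0471]
tool_rot: [-2.197, -2.245, -0.001]
contact_force: [-0.8, 3.9, 6.0]
gripper_width: 0.0168
finger_force: 61.3
now [ 0.5152 -0.2713  0.0471] yang 1.3 tilt 0.05 q6 -0.63 w 0.0168 t 14.6 F [-0.8  3.9  6. ]
 shift [ 0.51 -0.05  0.01]  n50 1.0
  turn 0.001 -> q6 -0.5
  turn 3.143 -> q6 2.64
```

```bash
python3 -m creep '[0,0,0,0,-0.4,0,0,0,0,0,0,0,-5,0,0.3,0,0,-10,0,0.3]'
python3 - <<'E'
from h import *
go(.4258,.2225,.16,3.6)
E
```

```text
clock: 14.95
tcp_pos: [0.514, -0.2716, 0.146]
tool_rot: [-2.194, -2.243, 0.002]
contact_force: [1.5, -1.8, 0.1]
gripper_width: 0.0556
finger_force: 0.0
now [ 0.514  -0.2716  0.146 ] yang 1.3 tilt 0.23 q6 -0.63 w 0.0556 t 14.9 F [ 1.5 -1.8  0.1]
 shift [49.59 -7.72 -1.28]  n50 11.0
  turn -3.182 -> q6 -2.72
  turn -0.041 -> q6 0.42
```

```bash
python3 -m creep '[5,-0.8,-1.3,0,0.3,9.9,-1.6,-1.3,0,0.3,14.8,-2.3,-1.3,0,0.3,19.7,-3.1,-1.3,0,0.3,24.6,-3.9,-1.3,0,0.3,29.5,-4.6,-1.3,0,0.3,34.4,-5.4,-1.3,0,0.3,39.3,-6.2,-1.3,0,0.3,44.2,-6.9,-1.3,-0.02,0.3,49.1,-7.7,-1.3,-0.04,0.3]' && python3 -m creep '[0.5,0,0,0,0.3,0.5,0,0,0,0.3,0.5,0,0,0,0.3]'
python3 - <<'E'
from h import *
import meas
d=r.get_image("top"); crop(d,245,150,405,245,4,"pics/a.png"); t=cv2.imread("pics/a.png")[:,:640]
s=r.get_image("scene"); crop(s,220,185,380,265,4,"pics/b.png"); b=cv2.imread("pics/b.png")[:240]
cv2.imwrite("pics/ab2.png",np.vstack([t,b])[:600])
go(.4258,.2225,.043,3.6)
E
```

```text
clock: 15.95
tcp_pos: [0.4274, 0.2192, 0.1599]
tool_rot: [2.149, 2.289, 0.002]
contact_force: [1.7, -0.2, -0.1]
gripper_width: 0.0555
finger_force: 0.0
clock: 16.25
tcp_pos: [0.4272, 0.2215, 0.1595]
tool_rot: [2.151, 2.289, -0.0]
contact_force: [0.6, -0.9, -0.3]
gripper_width: 0.0554
finger_force: 0.0
now [0.4273 0.2209 0.1595] yang 3.5 tilt 0.02 q6 0.27 w 0.0555 t 16.4 F [ 0.7 -0.2 -0.1]
 shift [ 0.17 -0.14 11.65]  n50 3.0
  turn -3.144 -> q6 -2.72
  turn -0.003 -> q6 0.42
```

View pics/ab2.png

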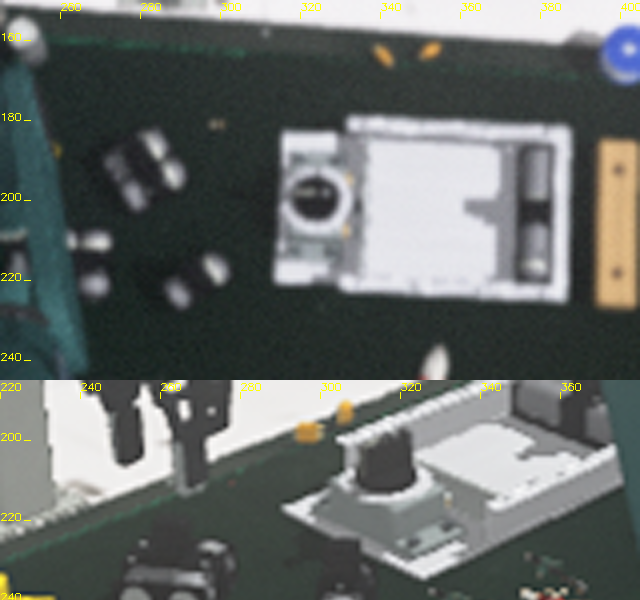

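The long block sits flat at (376,203), close to the end wall. Everything else is unmoved. Grasp the triple.

```bash
python3 -m creep '[0.1,-0.1,5,0,0.3,0.1,-0.1,9,0,0.3,0.1,-0.1,11.7,0,0.3,0.1,-0.1,11.7,0,0.3,0.1,-0.1,11.7,0,-1,0.1,-0.1,11.7,0,-1,0.1,-0.1,11.7,0,-1,0.1,-0.1,11.7,0,-1,0.1,-0.1,11.7,0,-1]' 70
python3 - <<'E'
from h import *
go(*W(-.0385,-.0,.163),1.2)
E
```

```text
clock: 17.25
tcp_pos: [0.4276, 0.2235, 0.0444]
tool_rot: [2.149, 2.288, 0.005]
contact_force: [1.2, -2.7, 7.8]
gripper_width: 0.0167
finger_force: 69.3
now [0.4276 0.2235 0.0444] yang 3.6 tilt 0.23 q6 0.28 w 0.0167 t 17.2 F [ 1.2 -2.7  7.8]
 shift [-41.61   2.14 -11.88]  n50 9.0
  turn 0.042 -> q6 -0.4
  turn 3.183 -> q6 2.74
```

```bash
python3 -m creep '[0,0,-5,0,-1,0,0,-10,0,-1,-4,0.2,-11.9,0,-1,-8.5,0.4,-11.9,0,-1,-13.3,0.7,-11.9,0,-1,-18.1,0.9,-11.9,0,-1,-22.9,1.2,-11.9,0,-1,-27.7,1.4,-11.9,0,-1,-32.5,1.7,-11.9,0.02,-1,-37.3,1.9,-11.9,0.04,-1]' && python3 -m creep '[-4.3,0.2,0,0,-1,-4.3,0.2,0,0,-1,-4.3,0.2,0,0,-1,-4.3,0.2,0,0,-1]'
python3 - <<'E'
from h import *
go(*W(-.0385,.0,.053),1.2)
E
```

```text
clock: 18.25
tcp_pos: [0.4677, -0.1497, 0.1622]
tool_rot: [2.197, 2.245, 0.001]
contact_force: [1.3, 1.0, -4.3]
gripper_width: 0.0166
finger_force: 71.0
clock: 18.65
tcp_pos: [0.4701, -0.1896, 0.1615]
tool_rot: [-2.195, -2.245, -0.0]
contact_force: [0.3, -0.0, -3.6]
gripper_width: 0.0166
finger_force: 71.0
now [ 0.4701 -0.1896  0.1615] yang 1.3 tilt 0.09 q6 -0.54 w 0.0166 t 18.6 F [ 0.3 -0.  -3.6]
 shift [-0.11  0.45 10.85]  n50 3.0
  turn 0.001 -> q6 -0.4
  turn 3.143 -> q6 2.74
```

```bash
python3 -m creep '[-0.1,0.45,4,0,-1,-0.1,0.45,7,0,-1,-0.1,0.45,8.4,0,-1,-0.1,0.45,9.4,0,-1,-0.1,0.45,10.4,0,-1,-0.1,0.45,11,0,-1,-0.1,0.45,11.2,0,-1,-0.1,0.45,11.2,0,-1]'
python3 - <<'E'
from h import *
go(*W(-.0385,.0,.049),1.2)
E
```

```text
clock: 19.45
tcp_pos: [0.4757, -0.1917, 0.0497]
tool_rot: [2.196, 2.246, 0.0]
contact_force: [0.2, 0.3, -3.9]
gripper_width: 0.0163
finger_force: 70.8
now [ 0.4757 -0.1917  0.0497] yang 1.3 tilt 0.02 q6 -0.54 w 0.0163 t 19.4 F [ 0.2  0.3 -3.9]
 shift [ 0.12 -0.12  0.07]  n50 1.0
  turn 0.001 -> q6 -0.4
  turn 3.143 -> q6 2.74
```

```bash
python3 -m creep '[-0.2,0,0.1,0,-1,-0.4,0,0.1,0,-1,-0.4,0,0.1,0,-1,-0.4,0,0.1,0,-1]'&& python3 -m creep '[-0.1,0,0,0,-1,-0.1,0,0,0,-1,-0.1,0,0,0,-1]' && python3 -m creep '[-0.1,0,0,0,-1,-0.1,0,0,0,-1,-0.1,0,0,0,-1]'
python3 - <<'E'
from h import *
go(*W(-.0385,.0,.049),1.2)
E
```

```text
clock: 19.85
tcp_pos: [0.4757, -0.1959, 0.0487]
tool_rot: [2.197, 2.245, 0.0]
contact_force: [-0.8, 0.3, -4.4]
gripper_width: 0.0166
finger_force: 70.8
clock: 20.15
tcp_pos: [0.4756, -0.1967, 0.0485]
tool_rot: [-2.197, -2.246, -0.0]
contact_force: [0.2, 1.2, -3.3]
gripper_width: 0.0162
finger_force: 70.8
clock: 20.45
tcp_pos: [0.4756, -0.1977, 0.0485]
tool_rot: [-2.196, -2.246, -0.0]
contact_force: [-0.3, 0.4, -4.3]
gripper_width: 0.0164
finger_force: 70.9
now [ 0.4756 -0.1977  0.0485] yang 1.3 tilt 0.01 q6 -0.55 w 0.0164 t 20.4 F [-0.3  0.4 -4.3]
 shift [ 0.72 -0.09 -0.05]  n50 1.0
  turn 0.001 -> q6 -0.4
  turn 3.143 -> q6 2.74
```

```bash
python3 -m creep '[-0.1,0,0,0,-1,-0.15,0,0,0,-1,-0.15,0,0,0,-1]' && python3 -m creep '[-0.1,0,0,0,-1,-0.1,0,0,0,-1,-0.1,0,0,0,-1]'
python3 - <<'E'
from h import *
go(*W(-.0385,.0,.049),1.2)
E
```

```text
clock: 20.75
tcp_pos: [0.4755, -0.1978, 0.0486]
tool_rot: [-2.196, -2.244, -0.002]
contact_force: [1.1, 5.4, -1.4]
gripper_width: 0.0167
finger_force: 71.5
clock: 21.05
tcp_pos: [0.4754, -0.1979, 0.0486]
tool_rot: [-2.195, -2.243, -0.003]
contact_force: [1.8, 10.9, 1.0]
gripper_width: 0.0168
finger_force: 71.8
now [ 0.4754 -0.1979  0.0486] yang 1.2 tilt 0.2 q6 -0.55 w 0.0168 t 21.1 F [ 1.8 10.9  1. ]
 shift [ 0.74 -0.07 -0.04]  n50 1.0
  turn 0.001 -> q6 -0.41
  turn 3.142 -> q6 2.74
```

```bash
python3 -m creep '[0.2,0,0.15,0,-1,0.2,0,0.15,0,-1,0.2,0,0.15,0,-0.4,0.2,0,0.15,0,0,0.2,0,-5,0,0.2,0.2,0,-10,0,0.3,0.2,0,-11,0,0.3]'
python3 - <<'E'
from h import *
go(.535,.143,.16,-55.4)
E
```

```text
clock: 21.75
tcp_pos: [0.4789, -0.2002, 0.1634]
tool_rot: [2.19, 2.24, 0.003]
contact_force: [0.5, -0.6, -0.1]
gripper_width: 0.0554
finger_force: 0.0
now [ 0.4789 -0.2002  0.1634] yang 1.3 tilt 0.52 q6 -0.55 w 0.0554 t 21.8 F [ 0.5 -0.6 -0.1]
 shift [34.19  6.37  0.23]  n50 7.0
  turn -2.152 -> q6 -1.91
  turn 0.989 -> q6 1.23
```

```bash
python3 -m creep '[4.8,0.9,0.2,0.13,0.3,9.6,1.8,0.2,0.26,0.3,14.4,2.7,0.2,0.39,0.3,19.2,3.6,0.2,0.52,0.3,24,4.5,0.2,0.65,0.3,28.8,5.4,0.2,0.78,0.3,34.2,6.4,0.2,0.9,0.3,34.2,6.4,0.2,0.99,0.3,34.2,6.4,0.2,0.99,0.3,34.2,6.4,0.2,0.99,0.3]'
python3 - <<'E'
from h import *
go(.535,.143,.043,-55.4)
d=r.get_image("top"); crop(d,255,150,405,245,4,"pics/a.png"); t=cv2.imread("pics/a.png")[:,:600]
s=r.get_image("scene"); crop(s,220,195,370,245,4,"pics/b.png"); b=cv2.imread("pics/b.png")[:200]
cv2.imwrite("pics/ab3.png",np.vstack([t,b])[:600])
E
```

```text
clock: 22.75
tcp_pos: [0.5317, 0.145, 0.156]
tool_rot: [2.998, 0.938, -0.001]
contact_force: [-0.3, 0.0, 0.3]
gripper_width: 0.0554
finger_force: 0.0
now [0.5317 0.145  0.156 ] yang -55.3 tilt 0.05 q6 1.11 w 0.0554 t 22.8 F [-0.3  0.   0.3]
 shift [ 0.17  0.35 11.3 ]  n50 3.0
  turn -3.139 -> q6 -1.91
  turn 0.002 -> q6 1.23
```

View pics/ab3.png

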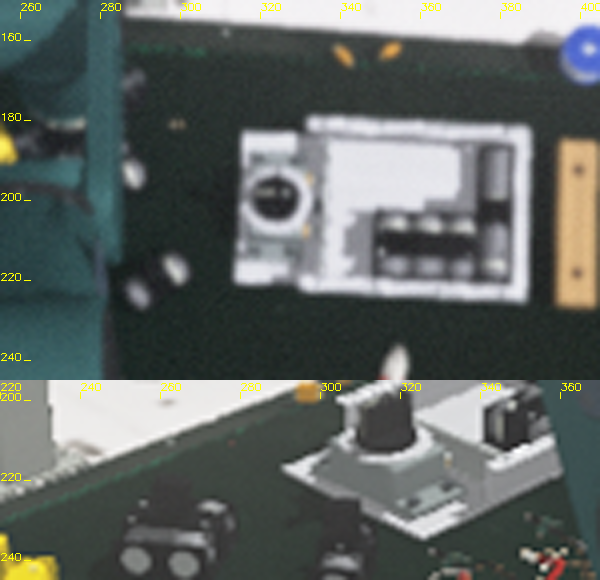

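The triple is seated against the long block, centred at (361,211). The double and single are unmoved. Grasp the double.

```bash
python3 -m creep '[0.1,0.2,5,0,0.3,0.1,0.2,9,0,0.3,0.1,0.2,11.3,0,0.3,0.1,0.2,11.3,0,0.3,0.1,0.2,11.3,0,-1,0.1,0.2,11.3,0,-1,0.1,0.2,11.3,0,-1,0.1,0.2,11.3,0,-1,0.1,0.2,11.3,0,-1]' 70
python3 - <<'E'
from h import *
go(*W(.0385,-.016,.163),1.2)
E
```

```text
clock: 23.75
tcp_pos: [0.5355, 0.1439, 0.0454]
tool_rot: [2.999, 0.933, 0.005]
contact_force: [0.0, -2.5, 7.1]
gripper_width: 0.0163
finger_force: 69.2
now [0.5355 0.1439 0.0454] yang -55.4 tilt 0.21 q6 1.11 w 0.0163 t 23.8 F [ 0.  -2.5  7.1]
 shift [-18.41  29.67 -11.75]  n50 8.0
  turn -0.988 -> q6 -0.38
  turn 2.153 -> q6 2.77
```

```bash
python3 -m creep '[0,0,-5,0,-1,0,0,-10,0,-1,-2,3.2,-11.8,-0.1,-1,-4.5,7.3,-11.8,-0.22,-1,-7,11.3,-11.8,-0.35,-1,-9.5,15.3,-11.8,-0.48,-1,-12,19.3,-11.8,-0.61,-1,-14.5,23.4,-11.8,-0.74,-1,-17,27.4,-11.8,-0.87,-1,-18.4,29.7,-11.8,-0.99,-1]' && python3 -m creep '[0,0,0,0,-1,0,0,0,0,-1,0,0,0,0,-1]'
python3 - <<'E'
from h import *
go(*W(.0385,-.016,.052),1.2)
E
```

```text
clock: 24.75
tcp_pos: [0.551, -0.2086, 0.1622]
tool_rot: [2.191, 2.248, -0.0]
contact_force: [0.0, -0.2, -2.1]
gripper_width: 0.0166
finger_force: 69.9
clock: 25.05
tcp_pos: [0.5503, -0.2036, 0.1615]
tool_rot: [-2.196, -2.245, -0.0]
contact_force: [0.5, 0.6, -3.0]
gripper_width: 0.0168
finger_force: 70.0
now [ 0.5503 -0.2036  0.1615] yang 1.2 tilt 0.07 q6 -0.49 w 0.0168 t 25.1 F [ 0.5  0.6 -3. ]
 shift [-0.14  0.15 10.95]  n50 3.0
  turn 0.001 -> q6 -0.38
  turn 3.142 -> q6 2.76
```

```bash
python3 -m creep '[-0.1,0.15,4,0,-1,-0.1,0.15,7,0,-1,-0.1,0.15,8.4,0,-1,-0.1,0.15,9.4,0,-1,-0.1,0.15,10.4,0,-1,-0.1,0.15,11,0,-1,-0.1,0.15,11.1,0,-1,-0.1,0.15,11.1,0,-1]' && python3 -m creep '[-0.2,0,0.05,0,-1,-0.4,0,0.05,0,-1,-0.6,0,0.05,0,-1,-0.6,0,0.05,0,-1,-0.6,0,0.05,0,-1]'
python3 - <<'E'
from h import *
go(*W(.0385,-.0245,.049),1.2)
E
```

```text
clock: 25.85
tcp_pos: [0.5528, -0.2061, 0.051]
tool_rot: [2.196, 2.245, 0.0]
contact_force: [-0.4, 0.4, -2.0]
gripper_width: 0.017
finger_force: 69.9
clock: 26.35
tcp_pos: [0.5525, -0.212, 0.0501]
tool_rot: [2.197, 2.246, 0.0]
contact_force: [-0.3, 0.3, -3.1]
gripper_width: 0.0164
finger_force: 69.9
now [ 0.5525 -0.212   0.0501] yang 1.3 tilt 0.01 q6 -0.51 w 0.0164 t 26.4 F [-0.3  0.3 -3.1]
 shift [-0.14 -0.05  0.11]  n50 1.0
  turn 0.001 -> q6 -0.39
  turn 3.143 -> q6 2.75
```

```bash
python3 -m creep '[-0.1,0,0,0,-1,-0.25,0,0,0,-1,-0.25,0,0,0,-1,-0.25,0,0,0,-1]' && python3 -m creep '[0,0,0.15,0,-1,0,0,0.15,0,-1,0,0,0.15,0,-0.4,0,0,0.15,0,0,0,0,-5,0,0.2,0,0,-10,0,0.3,0,0,-11,0,0.3]'
python3 - <<'E'
from h import *
go(.418,.0785,.16,-48.5)
E
```

```text
clock: 26.75
tcp_pos: [0.5525, -0.2135, 0.05]
tool_rot: [-2.196, -2.245, -0.001]
contact_force: [0.1, 5.1, -1.3]
gripper_width: 0.016
finger_force: 70.2
clock: 27.45
tcp_pos: [0.5561, -0.2167, 0.1657]
tool_rot: [2.189, 2.239, 0.004]
contact_force: [1.5, -0.4, -0.0]
gripper_width: 0.0551
finger_force: 0.0
now [ 0.5561 -0.2167  0.1657] yang 1.3 tilt 0.58 q6 -0.51 w 0.0551 t 27.4 F [ 1.5 -0.4 -0. ]
 shift [ 29.83 -13.15   0.29]  n50 7.0
  turn -2.273 -> q6 -2.11
  turn 0.869 -> q6 1.03
```

```bash
python3 -m creep '[4.3,-1.9,0.2,0.12,0.3,8.6,-3.8,0.2,0.24,0.3,12.9,-5.7,0.2,0.36,0.3,17.2,-7.6,0.2,0.48,0.3,21.5,-9.5,0.2,0.6,0.3,25.8,-11.4,0.2,0.73,0.3,29.8,-13.1,0.2,0.87,0.3,29.8,-13.1,0.2,0.87,0.3,29.8,-13.1,0.2,0.87,0.3,29.8,-13.1,0.2,0.87,0.3]'
python3 - <<'E'
from h import *
go(.418,.0785,.043,-48.5)
d=r.get_image("top"); crop(d,205,150,405,245,4,"pics/a.png"); t=cv2.imread("pics/a.png")
s=r.get_image("scene"); crop(s,270,195,370,245,4,"pics/b.png"); b=cv2.imread("pics/b.png")[:200]
b=cv2.copyMakeBorder(b,0,0,0,t.shape[1]-b.shape[1],cv2.BORDER_CONSTANT); cv2.imwrite("pics/ab4.png",np.vstack([t,b])[:600])
E
```

```text
clock: 28.45
tcp_pos: [0.416, 0.0799, 0.1581]
tool_rot: [2.937, 1.113, 0.001]
contact_force: [0.7, -0.4, -0.3]
gripper_width: 0.0556
finger_force: 0.0
now [0.416  0.0799 0.1581] yang -48.5 tilt 0.08 q6 0.87 w 0.0556 t 28.4 F [ 0.7 -0.4 -0.3]
 shift [ 0.05  0.22 11.52]  n50 3.0
  turn -3.141 -> q6 -2.11
  turn 0.0 -> q6 1.03
```

View pics/ab4.png

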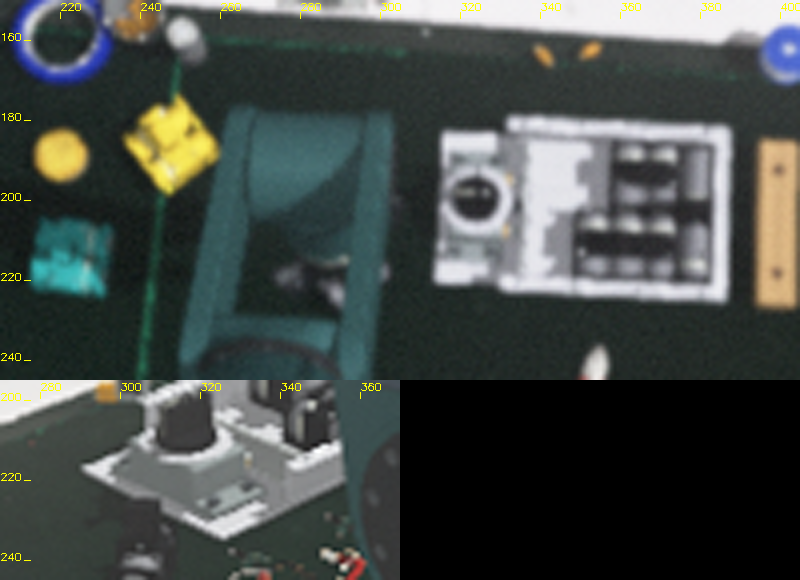

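The double is seated at (363,193), and the decoys are untouched. The single is still at (294,220). Grasp it.

```bash
python3 -m creep '[0,0.1,5,0,0.3,0,0.1,9,0,0.3,0,0.1,11.5,0,0.3,0,0.1,11.5,0,0.3,0,0.1,11.5,0,-1,0,0.1,11.5,0,-1,0,0.1,11.5,0,-1,0,0.1,11.5,0,-1,0,0.1,11.5,0,-1]' 60
python3 - <<'E'
from h import *
go(*W(-.0375,.0705,.163),1.2)
E
```

```text
clock: 29.45
tcp_pos: [0.4175, 0.0797, 0.0446]
tool_rot: [2.937, 1.111, 0.006]
contact_force: [-0.7, -2.0, 8.0]
gripper_width: 0.0168
finger_force: 59.7
now [0.4175 0.0797 0.0446] yang -48.5 tilt 0.24 q6 0.87 w 0.0168 t 29.4 F [-0.7 -2.   8. ]
 shift [ -8.95  18.74 -11.82]  n50 5.0
  turn -0.868 -> q6 -0.27
  turn 2.273 -> q6 2.87
```

```bash
python3 -m creep '[0,0,-5,0,-1,0,0,-10,0,-1,-1.4,3,-11.8,-0.12,-1,-2.9,6,-11.8,-0.25,-1,-4.4,9.2,-11.8,-0.38,-1,-6,12.4,-11.8,-0.5,-1,-7.5,15.6,-11.8,-0.63,-1,-8.9,18.6,-11.8,-0.76,-1,-8.9,18.6,-11.8,-0.868,-1,-8.9,18.6,-11.8,-0.868,-1]' && python3 -m creep '[0,0,0,0,-1,0,0,0,0,-1]'
python3 - <<'E'
from h import *
go(*W(-.0375,.0725,.0515),1.2)
E
```

```text
clock: 30.45
tcp_pos: [0.472, -0.1192, 0.1615]
tool_rot: [2.2, 2.243, 0.001]
contact_force: [-0.0, 0.1, -1.8]
gripper_width: 0.0168
finger_force: 59.7
clock: 30.65
tcp_pos: [0.4714, -0.1176, 0.1612]
tool_rot: [-2.2, -2.242, 0.0]
contact_force: [0.2, -0.2, -2.3]
gripper_width: 0.0169
finger_force: 59.7
now [ 0.4714 -0.1176  0.1612] yang 1.1 tilt 0.03 q6 -0.41 w 0.0169 t 30.6 F [ 0.2 -0.2 -2.3]
 shift [-0.05  0.26 10.97]  n50 3.0
  turn -0.002 -> q6 -0.27
  turn 3.14 -> q6 2.88
```

```bash
python3 -m creep '[-0.05,0.25,4,0,-1,-0.05,0.25,7,0,-1,-0.05,0.25,8.4,0,-1,-0.05,0.25,9.4,0,-1,-0.05,0.25,10.4,0,-1,-0.05,0.25,11.0,0,-1,-0.05,0.25,11.1,0,-1,-0.05,0.25,11.1,0,-1]' && python3 -m creep '[-0.1,0,0,0,-1,-0.2,0,0,0,-1,-0.2,0,0,0,-1]'
python3 - <<'E'
from h import *
go(*W(-.0375,.0675,.049),1.2)
E
```

```text
clock: 31.45
tcp_pos: [0.4747, -0.119, 0.0503]
tool_rot: [2.199, 2.243, 0.0]
contact_force: [-0.1, 0.7, -2.1]
gripper_width: 0.0167
finger_force: 59.5
clock: 31.75
tcp_pos: [0.4749, -0.1212, 0.0504]
tool_rot: [2.199, 2.243, 0.001]
contact_force: [0.6, -0.9, -1.8]
gripper_width: 0.0167
finger_force: 59.5
now [ 0.4749 -0.1212  0.0504] yang 1.1 tilt 0.05 q6 -0.41 w 0.0167 t 31.8 F [ 0.6 -0.9 -1.8]
 shift [-0.18 -0.08  0.14]  n50 1.0
  turn -0.001 -> q6 -0.27
  turn 3.141 -> q6 2.87
```

```bash
python3 -m creep '[-0.1,0,0,0,-1,-0.25,0,0,0,-1,-0.25,0,0,0,-1,-0.25,0,0,0,-1]' && python3 -m creep '[0,0,0.15,0,-1,0,0,0.15,0,-1,0,0,0.15,0,-0.4,0,0,0.15,0,0,0,0,-5,0,0,0,0,-10,0,0.3,0,0,-11,0,0.3]'
python3 - <<'E'
from h import *
go(.5113,-.0398,.17,1.2)
E
```

```text
clock: 32.15
tcp_pos: [0.4746, -0.1234, 0.05]
tool_rot: [-2.199, -2.244, -0.0]
contact_force: [0.6, -0.4, -1.4]
gripper_width: 0.0165
finger_force: 59.5
clock: 32.85
tcp_pos: [0.4777, -0.1246, 0.1647]
tool_rot: [2.193, 2.239, 0.005]
contact_force: [1.3, 0.3, -0.6]
gripper_width: 0.0556
finger_force: 0.0
now [ 0.4777 -0.1246  0.1647] yang 1.2 tilt 0.47 q6 -0.42 w 0.0556 t 32.9 F [ 1.3  0.3 -0.6]
 shift [ 8.41  3.53 -0.53]  n50 2.0
  turn -0.001 -> q6 -0.1
```

```bash
python3 -m creep '[4,1.7,0,0,0.1,8.4,3.5,0,0,0.1,8.4,3.5,0,0,0.1,8.4,3.5,0,0,0.1,8.4,3.5,5,0,0.1]'
python3 - <<'E'
from h import *
go(.5113,-.0398,.056,1.2)
E
```

```text
clock: 33.35
tcp_pos: [0.5132, -0.0404, 0.1141]
tool_rot: [2.19, 2.237, 0.01]
contact_force: [1.5, -0.8, 0.2]
gripper_width: 0.0472
finger_force: 0.0
now [ 0.5132 -0.0404  0.1141] yang 1.2 tilt 0.73 q6 -0.23 w 0.0472 t 33.4 F [ 1.5 -0.8  0.2]
 shift [ 0.08 -0.26  5.81]  n50 2.0
  turn 0.0 -> q6 -0.1
```

```bash
python3 -m creep '[0,-0.2,3,0,0.1,0,-0.2,5.5,0,0.1,0,-0.2,5.6,0,0.1,0,-0.2,5.6,0,-1,0,-0.2,5.6,0,-1,0,-0.2,5.6,0,-1,0,-0.2,5.6,0,-1]' 50
python3 - <<'E'
from h import *
go(.5113,-.0398,.056,1.2)
E
```

```text
clock: 34.05
tcp_pos: [0.51, -0.0396, 0.0559]
tool_rot: [2.195, 2.238, 0.007]
contact_force: [6.6, -1.1, -7.6]
gripper_width: 0.012
finger_force: 51.7
now [ 0.51   -0.0396  0.0559] yang 1.1 tilt 0.47 q6 -0.23 w 0.012 t 34.0 F [ 6.6 -1.1 -7.6]
 shift [-0.02  0.13 -0.01]  n50 1.0
  turn -0.001 -> q6 -0.1
```

Turn clockwise by 90°.

```bash
python3 -m creep '[0,0,0,0.14,-1,0,0,0,0.28,-1,0,0,0,0.42,-1,0,0,0,0.56,-1,0,0,0,0.7,-1,0,0,0,0.84,-1,0,0,0,0.98,-1,0,0,0,1.12,-1,0,0,0,1.26,-1,0,0,0,1.26,-1]' && python3 -m creep '[0,0,0,0.14,-1,0,0,0,0.3,-1,0,0,0,0.3,-1,0,0,0,0.3,-1]'
python3 - <<'E'
from h import *
go(.5113,-.0398,.056,-88.8); print(r.sense()["ft_torque"])
E
```

```text
clock: 35.05
tcp_pos: [0.5109, -0.0401, 0.0559]
tool_rot: [3.096, 0.511, 0.014]
contact_force: [8.5, -1.6, -8.7]
gripper_width: 0.0121
finger_force: 51.4
clock: 35.45
tcp_pos: [0.5109, -0.0403, 0.0559]
tool_rot: [3.139, 0.048, 0.015]
contact_force: [7.9, -3.6, -9.4]
gripper_width: 0.0121
finger_force: 51.4
now [ 0.5109 -0.0403  0.0559] yang -88.3 tilt 0.57 q6 1.33 w 0.0121 t 35.5 F [ 7.9 -3.6 -9.4]
 shift [ 0.04 -0.05 -0.01]  n50 1.0
  turn -3.132 -> q6 -1.67
  turn 0.01 -> q6 1.47
[-0.3479288  -1.07166319 -0.05290863]
```

Release, lift and draw back to the right for a clear view.

```bash
python3 -m creep '[0,0,0,0.01,-1,0,0,0,0.01,-1,0,0,0,0.01,-0.3,0,0,0,0.01,0.1,0,0,-5,0.01,0.1,0,0,-10,0.01,0.1,0,0,-14,0.01,0.1,0,0,-14,0.01,0.1]' && python3 -m creep '[-2,4.5,0,0,0.1,-4,9,0,0,0.1,-6,13.5,0,0,0.1,-8,18,0,0,0.1,-10,22.5,0,0,0.1,-12,27,0,0,0.1,-14,31.5,0,0,0.1,-16,36,0,0,0.1,-18,40.5,0,0,0.1,-20,45,0,0,0.1]'; python3 -m creep '[-2,3,0,0,0.1,-3,3,0,0,0.1,-4,3,0,0,0.1]'
python3 - <<'E'
from h import *
print(r.sense()["joint_positions"].round(2))
d=r.get_image("top"); crop(d,265,145,425,245,4,"pics/a.png"); t=cv2.imread("pics/a.png")
k=cv2.resize(d["image"][184:216,310:342,::-1],None,fx=6,fy=6,interpolation=cv2.INTER_CUBIC)
s=r.get_image("scene"); crop(s,290,185,402,233,4,"pics/b.png"); b=cv2.imread("pics/b.png")
o=np.zeros((192,640,3),np.uint8); o[:,:448]=b[:192]; o[:,448:]=k
cv2.imwrite("pics/fin.png",np.vstack([t,o]))
E
```

```text
clock: 36.25
tcp_pos: [0.5096, -0.0395, 0.2003]
tool_rot: [3.139, 0.033, 0.018]
contact_force: [0.3, -0.5, -0.8]
gripper_width: 0.047
finger_force: 0.0
clock: 37.25
tcp_pos: [0.3138, -0.4938, 0.1936]
tool_rot: [-3.14, -0.033, 0.0]
contact_force: [1.0, -0.1, 0.4]
gripper_width: 0.0473
finger_force: 0.0
clock: 37.55
tcp_pos: [0.2748, -0.5231, 0.1932]
tool_rot: [-3.139, -0.031, 0.001]
contact_force: [-0.1, 0.4, 0.1]
gripper_width: 0.0469
finger_force: 0.0
[-1.2   0.38  1.57  0.    1.19  0.35]
```

View pics/fin.png

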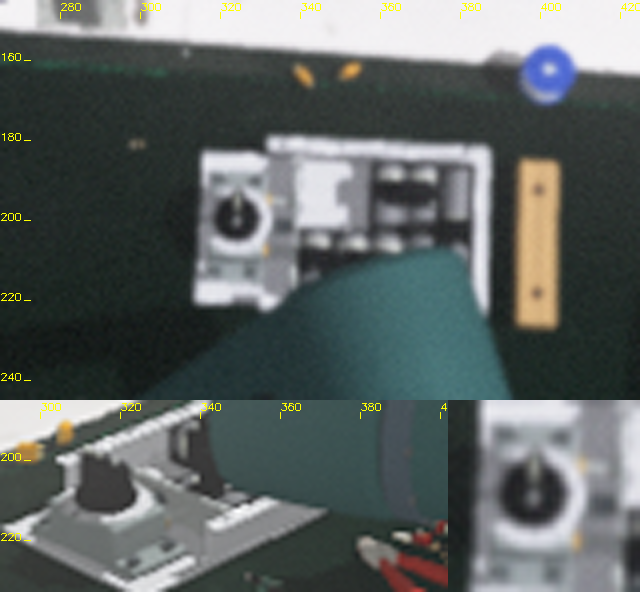

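The pointer is on the clamped line and the plate has moved in. All four blocks are in the housing with none left on the bench, and the spacer lies at (398,206) clear of it. Handing in.

```bash
python3 -c "
from workcell import r
print(r.hand_in())"
```

```text
the job is handed in; nothing more can be done
None
```

I handed the job in: the spacer is laid flat on the bench clear of the housing, all four cell blocks on the bench (long, triple, double and one single) are in the housing, and the knob is on the clamped line with the arm withdrawn; no verdict came back, and the arm partly hid the triple and single in my last picture.

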